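# Glue-up: nip the casket's end panel in the one-hand bar clamp and hold it

### The arm

A 6-joint arm with a two-finger parallel gripper is mounted at the origin on the work surface. World frame = base frame: x ahead of the robot, y to its left, z up, the work surface at z = 0. Lengths are in m, angles in degrees, forces in N, time in s.
With the tool pointing down it reaches from about 0.4 to 0.825 m from the base axis. Payload 7 kg.
Tool frame: the origin (TCP) lies midway between the tips of the shut fingers; the grasp point (between the pads) lies 19 mm behind it; z points along the fingers, y is the line along which they close (so a half turn about z gives the same grasp; the last joint's range is limited). The gripper opens to 88 mm and grips with 3 to 60 N. Pads are 19 mm wide; open, the fingers measure 130 mm over their backs; the gripper's body (78 mm by 193 mm) begins 47 mm behind the grasp point.
Start: joints at [-53.107, 20.546, 0.682, 0, -70.136, -16.507], TCP at [0.235, -0.633, 0.197] pointing down, gripper open.
Joint ranges: [-176.03, 176.03], [-82.01, 121.73], [-58.28, 71.71], [-173.87, 95.51], [-174.79, -0.11], [-173.66, 173.66]. Speed limits (degrees/s): [136.94, 136.94, 172.46, 180, 180, 180].

### API

Orientations are given as [roll, pitch, yaw] about the fixed x, y, z axes, in that order (R = Rz(yaw) Ry(pitch) Rx(roll)).
In Python, from plant import r, eyes, workorder gives the robot as it stands.
- The arm moves only by the tool step_arm, never from a script. Its argument "plan" is a list of rows, each a list of 5 numbers: the shift along the tool's x, y, z each as a share of 25 cm, from -1 to 1, then the turn about the tool's z as a share of 60 degrees, from -1 to 1, then the finger opening in mm, from 0 to 87.6. In form: [[x, y, z, turn, jaw], ...]. A call has 1 to 12 rows; each row is the pose to reach, as a shift and turn from the pose commanded when the call began, along the tool's axes at that moment; what a row does not reach only later rows make up. A row lasts 1/12 s, in which the tool goes at most 41.7 mm and 7.16 degrees, less where a joint would pass 70% of its speed; a pose out of reach is approached as far as the arm can. A call with a number of a shift or a turn outside -1 to 1 is refused whole. A call with a gripper value outside its range is refused whole. The fingers move at their own pace and stop on an object; "newtons" is the grip in N (left out, the last holds). Time passes only in rows, so rows that repeat a pose let the fingers close. It gives the time, the measured TCP pose, the force, the opening and the grip force at its end, in the units of the state.
- r.get_state(): the state, without advancing time (a new reading comes with each control period).
- eyes.capture(name): name is "scene" or "top" or "wrist"; returns the picture (384x512x3 uint8, red, green, blue); there is no depth.
- eyes.camera_model(name): a dict with "fov_y" (degrees; the focal length in pixels is half the picture's height over the tangent of half this angle, whatever the lens; pixels are square), "cx", "cy" (the principal point, pixels), "world_to_cam" (4x4, takes a point from world to camera coordinates); the wrist camera has in their place "hand_eye" (4x4, takes a point from camera to tool coordinates, whose origin is the TCP and whose axes are the flange's). Camera axes: x right, y up, looking along -z (the intrinsics and any distortion apply to the point x, -y, -z); pixel columns grow to the right and rows downward; lengths in m; the calibration is good to about 2 mm. A picture is of the moment at which its call begins: read the wrist's pose just before it. camera_model takes no time and is no camera call.
- workorder.close_job(): hands the job in; it is judged then, once.
The state is a dict: "time_s": time; "joints": joint angles; "qd": joint speeds; "joint_torque": joint torques, N m; "tcp_pos": TCP position; "eef_rot": TCP orientation; "contact_force": force on the tool from outside, world axes, zero at the start; "moment": the same for the moment, N m; "gripper_width": finger opening in m; "gripper_force": force on a finger pad.
Only numpy, scipy, OpenCV 4.12 (cv2) and the standard library are available. Lean on these libraries where they do the work, as an engineer would, in place of code of your own. Each camera call takes 0.05 s, during which the arm holds its last target. There are 200 camera calls.

### The job

The little wooden casket on the props table is having its end panel glued back on, and both stand ready between the jaws of the one-hand bar clamp that lies there on its side. Pump the clamp's trigger against its pistol grip, squeezing it and letting it spring open again, until the far jaw has pressed the panel home against the casket's end and the two are nipped between the jaws; then keep the trigger squeezed and finish the program while holding it so, with the work still flat on the table. Squeeze gently, because the thin wood cracks at 50 N between the jaws, close the clamp by its trigger alone (the robot does not press on the casket, the panel or the far jaw), and leave the props on the turntable undisturbed.

Things in the scene. Friction and masses are not known exactly. Their poses are not given: they have to be found in the camera images.
- clamp: One-hand bar clamp, black and grey, 0.6 kg, 32 mm thick, lying loose on its side; it may slide a little in use. Origin: at table level under the bar's centre line, in the plane of the near jaw's face. x along the bar to the far jaw, y to the side of the jaws and casket, z up. Housing x -81 to -3, y -24 to 26 mm; the bar's tail sticks out behind it (-x). Grip and trigger stick out to -y.
- squeeze (a point): Where to squeeze: clamp frame (-41, -70, 16) mm, midway along x between the pistol grip's back and the open trigger's front, which are 58 mm apart here, 42 mm with the trigger at its stop. Free space in front of, behind and above them. The grip is rigid with the housing: x -70 to -44, y -20 to -122, z 3 to 29 mm in the clamp frame.
- trigger_front (a point): Point on the front of the trigger, 70 mm from the bar's centre line: at clamp x = -12 mm with the trigger open, -28 mm at its stop. A spring opens it again; a full pull takes about 8 N at the squeeze point. Each full pull draws the far jaw in by one 4 mm click of the ratchet, which letting go keeps; 4 to 8 pulls are needed. Once the jaws bear on the work the trigger stops part-way.
- trigger: The trigger: black lever in front (+x) of the grip, 14 mm thick, 22 mm high, clamp y -23 to -103 mm. Origin at its pivot in the housing. Once the jaws bear on the work, squeezing at the squeeze point with 10, 13, 20 or 28 N presses the jaws together with about 9, 15, 30 or 46 N. Letting go loses much of it, as the bar falls back to the last click.
- bar: Toothed bar with the far jaw fixed on its end; the trigger draws it along the clamp's -x. Origin on the bar's centre line, 16 mm above the table, in the plane of the far jaw's rubber face: its clamp x is the distance between the jaw faces, 98 to 108 mm at the start, 80 mm with casket and panel nipped. Both faces span clamp y 27 to 63 mm, 26 mm high. The near jaw (face at clamp x = 0) is part of the housing.
- casket: Small dark wooden casket, 0.22 kg, 60 mm wide (y), 49 mm high with its lid, standing loose between the jaws, 3 to 6 mm from the near jaw. Origin: centre of the underside of its 70 mm long core. At the core's +x end (x = 35 mm) the 4 mm thick sides run on by 8 mm and form an open rebate 52 mm wide that takes the end panel.
- panel: Loose end panel of the casket, new pale birch, 0.03 kg, 10 mm thick (x), 50 mm wide (y), 33 mm high, standing on the table part-way in the rebate, 3 to 5 mm off the casket's core. Origin: centre of its underside. Flush on the core it lies 40 mm from the casket's origin along the casket's x, and stands 2 mm proud of the sides.
- bottle: Bystander: green glass perfume bottle, 60 mm across, 110 mm high, in its ring on the birch turntable (a disc 360 mm across, top 40 mm above the table, that spins freely). Origin: centre of its underside.
- candlestick: Bystander: silver-plated candlestick, foot 74 mm across, 165 mm high, on the turntable. Origin: centre of its underside.
- teacup: Bystander: porcelain teacup, 80 mm across, 55 mm high, on the turntable. Origin: centre of its underside.
- fan: Bystander: folded red lacquered fan frame, 160 x 26 x 14 mm, lying in its frame on the turntable. Origin: centre of its underside.
Not all that is in view belongs to the job. Leave any orange or yellow look-alike of the casket alone.

How it is judged:
By the outcome, as a careful person would: the job done as asked, in the order asked, and still so for the second after the job is handed in, while the arm keeps its last pose, push and grip.
It also fails if it takes over 51 s, if anything falls off the work surface, if the arm or the gripper's body presses on something with over 40 N, if the wrist force passes 120 N, or if a joint passes its speed limit or range.

## Working session

There is one attempt and no reset: what is moved stays moved. The work goes in short steps, Python scripts to look and compute and a tool call to move; the robot and the scene stay as the last step left them, time stands still between calls to the robot, and variables do not carry over. Pictures are saved under pics/ and viewed, at most 10 in all, crops included, and the job is handed in when it is done.

Besides the shell and the picture viewer there is one more tool, called after "Call:" by a JSON object that holds its "method" and its "body", one argument or row to a line. step_arm: Moves the arm, as the interface text tells. Its arguments: {"type":"object","properties":{"plan":{"type":"array"},"newtons":{"type":"number"}},"required":["plan"]}

```bash
mkdir -p pics; python3 - <<'E'
from plant import r,eyes
import cv2,numpy as np
np.set_printoptions(precision=4,suppress=True)
s=r.get_state();print(s['time_s'],s['tcp_pos'],s['eef_rot'])
for n in('scene','top','wrist'):
    im=eyes.capture(n);cv2.imwrite(f'pics/{n}0.png',cv2.resize(im[:,:,::-1],(768,576)) if n!='wrist' else im[:,:,::-1]);print(n,eyes.camera_model(n))
E
```

```text
0.0 [ 0.2349 -0.6322  0.1957] [ 179.9041   -0.0067 -159.6217]
scene {'fov_y': 50.68227181151618, 'cx': 260.3731376670157, 'cy': 184.79109586807004, 'world_to_cam': array([[-0.7009,  0.7133, -0.0007,  0.3832],
       [-0.4269, -0.4188,  0.8015,  0.2148],
       [ 0.5714,  0.562 ,  0.598 , -1.5922],
       [ 0.    ,  0.    ,  0.    ,  1.    ]])}
top {'fov_y': 56.03153607242863, 'cx': 256.0425644421538, 'cy': 186.67405565554884, 'world_to_cam': array([[-0.0141, -0.9998,  0.0149,  0.051 ],
       [ 0.9876, -0.0115,  0.1567, -0.5847],
       [-0.1565,  0.0169,  0.9875, -0.936 ],
       [ 0.    ,  0.    ,  0.    ,  1.    ]])}
wrist {'fov_y': 66.68695532764261, 'cx': 256.441175359552, 'cy': 185.22725086646918, 'hand_eye': array([[-0.0016,  0.9678,  0.2519,  0.0674],
       [ 1.    ,  0.0013,  0.0013,  0.0001],
       [ 0.0009,  0.2519, -0.9678, -0.1877],
       [ 0.    ,  0.    ,  0.    ,  1.    ]])}
```

View pics/top0.png

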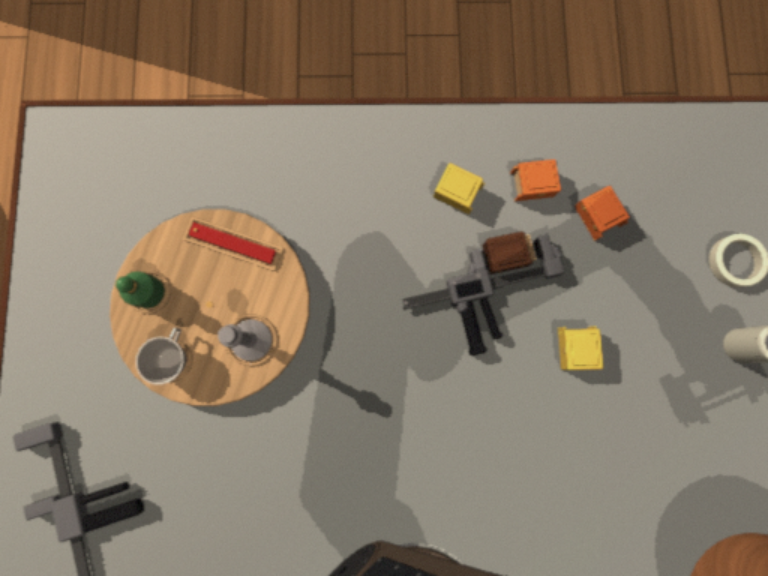

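View pics/scene0.png

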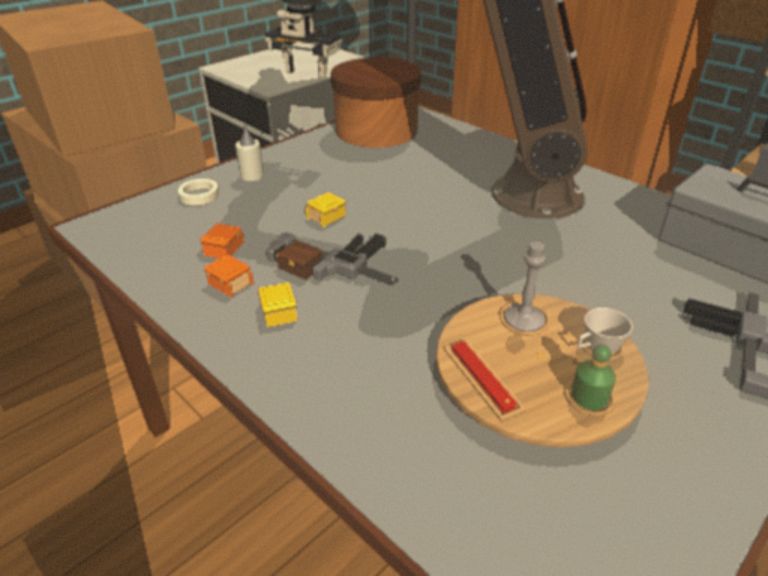

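The top view shows the clamp with its dark casket at about (480,280): tail end (405,303), grip end (478,350), trigger end (497,336), far jaw (548,257). The look-alikes sit around it, and a second clamp lies at the lower left without any work in it.

```bash
cat > h.py <<'E'
from plant import r,eyes
import numpy as np,cv2
from scipy.spatial.transform import Rotation as R
np.set_printoptions(precision=4,suppress=True)
def ray(m,T,uv,z):
    f=192/np.tan(np.radians(m['fov_y']/2))
    d=T[:3,:3]@np.array([(uv[0]-m['cx'])/f,-(uv[1]-m['cy'])/f,-1]);o=T[:3,3]
    return o+d*(z-o[2])/d[2]
def fixed(n,uv,z):
    m=eyes.camera_model(n);return ray(m,np.linalg.inv(m['world_to_cam']),uv,z)
def tool(s):
    T=np.eye(4);T[:3,:3]=R.from_euler('xyz',s['eef_rot'],degrees=True).as_matrix();T[:3,3]=s['tcp_pos'];return T
def wrist(s,uv,z):
    m=eyes.camera_model('wrist');return ray(m,tool(s)@m['hand_eye'],uv,z)
def move(s,p,yaw):
    T=tool(s);d=T[:3,:3].T@(np.array(p)-T[:3,3]);dy=-(yaw-s['eef_rot'][2]);dy=(dy+90)%180-90
    print('shift/25cm',d/.25,'turn/60',dy/60,'(half turn alt ±3)')
E
python3 - <<'E'
from h import *
s=r.get_state()
tail=fixed('top',(405/1.5,303/1.5),.02);hd=fixed('top',(450/1.5,294/1.5),.02);jaw=fixed('top',(560/1.5,266/1.5),.03)
g=fixed('top',(478/1.5,349/1.5),.029);t=fixed('top',(497/1.5,335/1.5),.027)
print(tail,hd,jaw,g,t)
for a,b in((tail,hd),(tail,jaw)): print(np.degrees(np.arctan2(*(b-a)[1::-1])))
print(tool(s)[:3,:3])
E
```

```text
[0.5458 0.0049 0.02  ] [ 0.5616 -0.0791  0.02  ] [ 0.6103 -0.2844  0.03  ] [ 0.4593 -0.1254  0.029 ] [ 0.4842 -0.1616  0.027 ]
-79.35868441353645
-77.4327949609748
[[-0.9374 -0.3483 -0.0006]
 [-0.3483  0.9374  0.0011]
 [ 0.0002  0.0013 -1.    ]]
```

Call:
{"method": "step_arm", "body": {
  "plan": [
    [-0.88,0.75,0,0,80],
    [-0.88,0.75,0,0,80],
    [-0.88,0.75,0,0,80],
    [-0.88,0.75,0,0,80],
    [-0.88,0.75,0,0,80],
    [-0.88,0.75,0,0,80],
    [-0.88,0.75,0,0,80],
    [-0.88,0.75,0,0,80]
  ]
}}

```text
time_s: 0.82
tcp_pos: [0.3785, -0.3757, 0.197]
eef_rot: [180.0, 0.1, -159.4]
contact_force: [-1.3, -0.6, 0.1]
gripper_width: 0.0801
gripper_force: 0.0
```

Call:
{"method": "step_arm", "body": {
  "plan": [
    [-0.88,0.75,0,0.13,80],
    [-0.88,0.75,0,0.13,80],
    [-0.88,0.75,0,0.13,80],
    [-0.88,0.75,0,0.13,80],
    [-0.88,0.75,0,0.13,80],
    [-0.88,0.75,0,0.13,80],
    [-0.88,0.75,0,0.13,80],
    [-0.88,0.75,0,0.13,80],
    [-0.88,0.75,0,0.13,80],
    [-0.88,0.75,0,0.13,80]
  ]
}}

```text
time_s: 1.65
tcp_pos: [0.5166, -0.1277, 0.1963]
eef_rot: [180.0, -0.1, -167.3]
contact_force: [-1.3, 0.2, -0.1]
gripper_width: 0.08
gripper_force: 0.0
```

```bash
python3 - <<'E'
from h import *
s=r.get_state();print(s['time_s'],s['tcp_pos'],s['eef_rot'],s['gripper_width'],s['contact_force'])
im=eyes.capture('wrist');cv2.imwrite('pics/w1.png',cv2.resize(im[:,:,::-1],(768,576),interpolation=cv2.INTER_CUBIC))
E
```

```text
1.65 [ 0.5166 -0.1277  0.1963] [ 179.9892   -0.0516 -167.3451] 0.08000772061025158 [-1.2657  0.2296 -0.0739]
```

View pics/w1.png

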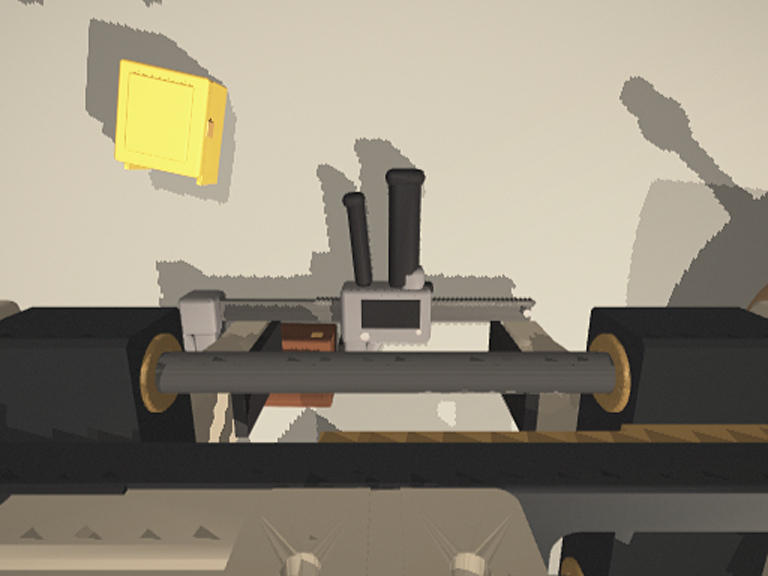

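The wrist view shows the bar running almost horizontally from (225,299) to (530,303). The grip goes from (404,170) at its tip to (402,285), with the trigger to its left from (353,194) to (364,283), so the tool is nearly aligned with the clamp.

```bash
python3 - <<'E'
from h import *
s=r.get_state();w=lambda u,v,z:wrist(s,(u/1.5,v/1.5),z)
a=w(530,303,.018);b=w(225,299,.018)
yaw=np.degrees(np.arctan2(*(b-a)[1::-1]));print('clamp yaw',yaw)
ex=(b-a)/np.linalg.norm(b-a);ey=np.array([-ex[1],ex[0],0])
P={'grip tip':w(404,171,.025),'gripR':w(423,190,.02),'gripL':w(388,190,.02),'gripmid':w(404,230,.029),'trigtip':w(353,194,.022),'trigL':w(348,230,.016),'trigR':w(365,230,.025),'houseL':w(343,290,.032),'houseR':w(433,290,.032),'houseTop':w(390,282,.032),'bar':b}
for k,p in P.items(): print(k,p,'along',round(1000*ex@(p-a),1),'across',round(1000*ey@(p-a),1))
print(ex,ey,a)
E
```

```text
clamp yaw -78.28517234849919
grip tip [ 0.4525 -0.127   0.025 ] along 113.6 across -111.1
gripR [ 0.4638 -0.1082  0.02  ] along 97.5 across -96.1
gripL [ 0.47   -0.1361  0.02  ] along 126.1 across -95.7
gripmid [ 0.498  -0.1166  0.029 ] along 112.6 across -64.4
trigtip [ 0.4792 -0.1633  0.022 ] along 154.5 across -92.3
trigL [ 0.5099 -0.1618  0.016 ] along 159.3 across -61.9
trigR [ 0.5055 -0.1477  0.025 ] along 144.6 across -63.4
houseL [ 0.5578 -0.1552  0.032 ] along 162.6 across -13.7
houseR [ 0.5415 -0.0816  0.032 ] along 87.2 across -14.7
houseTop [ 0.5425 -0.1183  0.032 ] along 123.3 across -21.2
bar [ 0.5925 -0.255   0.018 ] along 267.3 across 0.0
[ 0.203  -0.9792  0.    ] [0.9792 0.203  0.    ] [0.5382 0.0068 0.018 ]
```

Call:
{"method": "step_arm", "body": {
  "plan": [
    [0.04,-0.005,0.15,0.016,80],
    [0.04,-0.005,0.3,0.016,80],
    [0.04,-0.005,0.45,0.016,80],
    [0.04,-0.005,0.45,0.016,80],
    [0.04,-0.005,0.45,0.016,80]
  ]
}}

```text
time_s: 2.12
tcp_pos: [0.5057, -0.1328, 0.0835]
eef_rot: [180.0, -0.2, -168.5]
contact_force: [1.2, -0.8, 1.2]
gripper_width: 0.0803
gripper_force: 0.0
```

```bash
python3 - <<'E'
from h import *
s=r.get_state();print(s['time_s'],s['tcp_pos'],s['eef_rot'],s['contact_force'])
im=eyes.capture('wrist');cv2.imwrite('pics/w2.png',cv2.resize(im[:,:,::-1],(768,576),interpolation=cv2.INTER_CUBIC))
E
```

```text
2.1167 [ 0.5057 -0.1328  0.0835] [ 179.9992   -0.2435 -168.4669] [ 1.2039 -0.7903  1.2082]
```

View pics/w2.png

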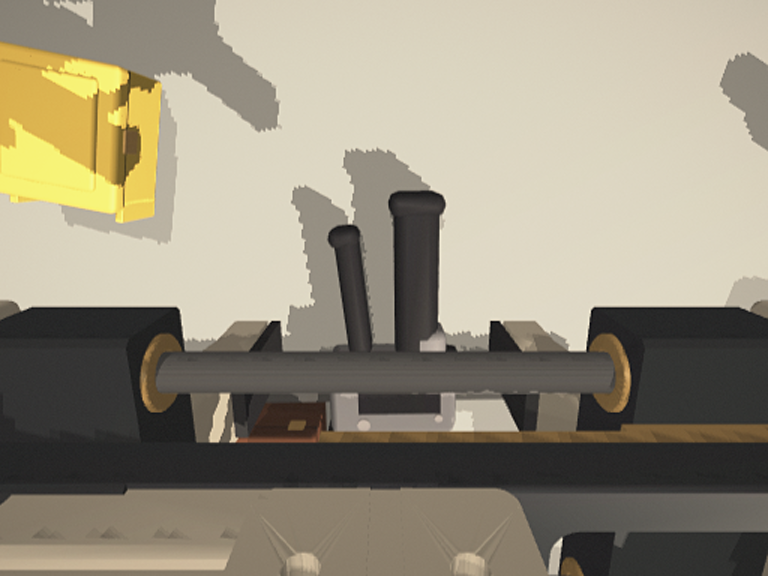

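Closer in, the grip runs from its tip at (417,192) to (415,345), with edges at 394 and 440. The trigger runs from (344,226) to (358,345), and its front edge is near 340 at row 280. Both lie between the open fingers.

```bash
python3 - <<'E'
from h import *
s=r.get_state();T=tool(s);w=lambda u,v,z:wrist(s,(u/1.5,v/1.5),z)
P={'grip tip':w(417,192,.022),'gripR':w(440,290,.018),'gripL':w(396,290,.018),'trigtip':w(344,226,.02),'trigL':w(343,280,.016),'trigR':w(365,280,.016),'houseTop':w(390,346,.032)}
for k,p in P.items(): print(k,p,'tool mm',1000*T[:3,:3].T@(p-T[:3,3]))
E
```

```text
grip tip [ 0.453  -0.1253  0.022 ] tool mm [52.0616 18.1275 63.3547]
gripR [ 0.5075 -0.0986  0.018 ] tool mm [-6.6268 33.3516 67.3264]
gripL [ 0.5128 -0.1247  0.018 ] tool mm [-6.5964  6.6728 67.3474]
trigtip [ 0.4805 -0.1624  0.02  ] tool mm [ 32.6276 -23.7075  65.3822]
trigL [ 0.5136 -0.1574  0.016 ] tool mm [ -0.8154 -25.5141  69.3744]
trigR [ 0.5109 -0.1443  0.016 ] tool mm [ -0.8311 -12.1435  69.3639]
houseTop [ 0.5434 -0.1223  0.032 ] tool mm [-37.0954   2.9251  53.3419]
```

Call:
{"method": "step_arm", "body": {
  "plan": [
    [0,0.016,0.12,0,80],
    [0,0.016,0.22,0,80],
    [0,0.016,0.28,0,80],
    [0,0.016,0.31,0,80],
    [0,0.016,0.31,0,80],
    [0,0.016,0.31,0,80]
  ]
}}

```text
time_s: 2.67
tcp_pos: [0.5081, -0.1276, 0.0084]
eef_rot: [-180.0, 0.1, -168.4]
contact_force: [0.1, 0.7, 0.7]
gripper_width: 0.0799
gripper_force: 0.0
```

Call:
{"method": "step_arm", "body": {
  "newtons": 4,
  "plan": [
    [0,0,0,0,56],
    [0,0,0,0,56],
    [0,0,0,0,56],
    [0,0,0,0,56],
    [0,0,0,0,56],
    [0,0,0,0,56]
  ]
}}

```text
time_s: 3.17
tcp_pos: [0.5067, -0.1274, 0.0069]
eef_rot: [-180.0, 0.0, -168.4]
contact_force: [-1.0, 0.2, -0.6]
gripper_width: 0.0564
gripper_force: 0.0
```

Call:
{"method": "step_arm", "body": {
  "newtons": 11,
  "plan": [
    [0,0.005,0,0,53],
    [0,0.011,0,0,50],
    [0,0.016,0,0,47],
    [0,0.022,0,0,44],
    [0,0.026,0,0,41],
    [0,0.026,0,0,38],
    [0,0.026,0,0,38],
    [0,0.026,0,0,38],
    [0,0.026,0,0,38],
    [0,0.026,0,0,38]
  ]
}}

```text
time_s: 4.0
tcp_pos: [0.5054, -0.1211, 0.0067]
eef_rot: [-180.0, 0.0, -168.4]
contact_force: [-0.7, 0.6, -0.9]
gripper_width: 0.0377
gripper_force: 0.0
```

```bash
python3 - <<'E'
from h import *
s=r.get_state();print(s['time_s'],s['tcp_pos'],s['contact_force'],s['gripper_width'],s['gripper_force'])
a=eyes.capture('top')[140:240,250:400,::-1];b=eyes.capture('scene')[140:220,160:280,::-1]
cv2.imwrite('pics/t3.png',np.vstack([cv2.resize(a,(450,300),interpolation=3),cv2.resize(b,(450,300),interpolation=3)]))
E
```

```text
4.0 [ 0.5054 -0.1211  0.0067] [-0.687   0.6065 -0.8823] 0.037701093423697894 0.0
```

View pics/t3.png

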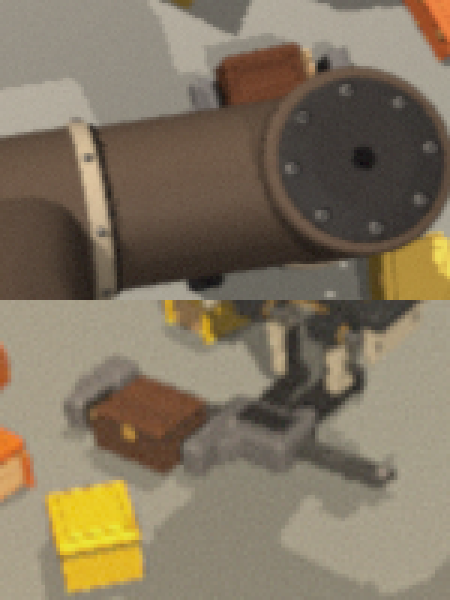

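The scene crop shows the near finger at about (340,370) beside the grip, with casket and panel in place. The top view is blocked by the arm. The pads read no force at 38 mm, so I'll look from the wrist and enlarge the scene view.

```bash
python3 - <<'E'
from h import *
a=eyes.capture('wrist')[100:300,120:400,::-1];b=eyes.capture('scene')[130:200,190:290,::-1]
cv2.imwrite('pics/t4.png',np.vstack([cv2.resize(a,(420,300),interpolation=3),cv2.resize(b,(420,294),interpolation=3)]))
E
```

```text
(no output)
```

View pics/t4.png

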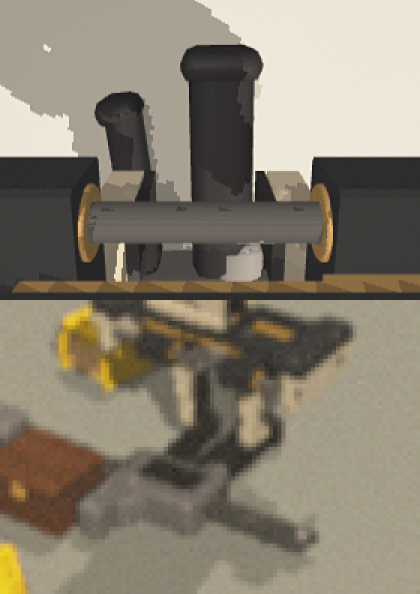

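```bash
python3 - <<'E'
from h import *
m=eyes.camera_model('wrist');C=np.linalg.inv(m['hand_eye']);f=192/np.tan(np.radians(m['fov_y']/2))
def pr(p):
    q=C@np.array([*p,1000])/1000; return np.array([m['cx']+f*q[0]/-q[2],m['cy']-f*q[1]/-q[2]])
for n,p in {'padL tip':(0,-19,0),'padR tip':(0,19,0),'padR top':(0,19,-19),'padLedge+x':(9.5,-19,0),'padRedge+x':(9.5,19,0),'L back':(9.5,-40,0),'R back':(9.5,40,0)}.items(): print(n,pr(p),'crop',(pr(p)-[120,100])*1.5)
s=r.get_state();T=tool(s)
def w(u,v,z):
    p=wrist(s,(u/1.5+120,v/1.5+100),z);return 1000*T[:3,:3].T@(p-T[:3,3])
for k,a in {'gripR':(252,150,.018),'gripL':(190,150,.018),'tip':(222,47,.022),'tt':(118,97,.02),'trL':(110,150,.016),'trR':(147,150,.016)}.items(): print(k,w(*a))
a=eyes.capture('wrist')[170:320,160:360,::-1]
a=np.clip(a.astype(float)*2,0,255).astype(np.uint8);cv2.imwrite('pics/w5.png',cv2.resize(a,(800,600),interpolation=3))
E
```

```text
padL tip [228.7334 211.6614] crop [163.1001 167.4921]
padR tip [284.5596 211.5925] crop [246.8394 167.3887]
padR top [287.4029 222.0345] crop [251.1043 183.0518]
padLedge+x [228.3728 198.3145] crop [162.5592 147.4717]
padRedge+x [284.88   198.2416] crop [247.32   147.3624]
L back [197.1564 198.3548] crop [115.7346 147.5321]
R back [316.1189 198.2013] crop [294.1784 147.3019]
gripR [ 11.834   19.8607 -11.3378]
gripL [ 11.8691  -6.2951 -11.3375]
tip [ 54.9831   6.6942 -15.3377]
tt [ 34.9743 -35.1048 -13.3373]
trL [ 11.2846 -40.5097  -9.3372]
trR [ 11.2634 -24.7178  -9.3373]
```

View pics/w5.png

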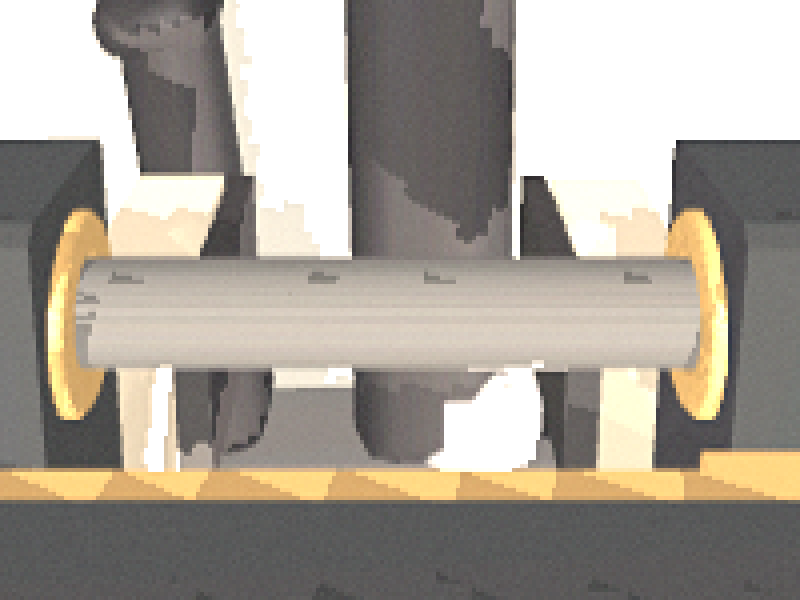

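The enlarged wrist view shows both fingertips ending near row 175, in front of the trigger at (190,170) and beside the grip edge at 515. They are larger and lower in the picture than tips at table height would be. So the open fingers passed over the trigger, and nothing has moved. I'll re-centre and go lower while watching the force.

Call:
{"method": "step_arm", "body": {
  "plan": [
    [0,-0.02,0,0,74],
    [0,-0.036,0,0,74],
    [0,-0.036,0,0,74],
    [0,-0.036,0,0,74],
    [0,-0.036,0,0,74],
    [0,-0.036,0,0,74],
    [0,-0.036,0,0,74],
    [0,-0.036,0,0,74],
    [0,-0.036,0,0,74]
  ]
}}

```text
time_s: 5.0
tcp_pos: [0.5071, -0.1298, 0.0067]
eef_rot: [180.0, 0.0, -168.4]
contact_force: [-0.3, -0.1, 0.0]
gripper_width: 0.0738
gripper_force: 0.0
```

Call:
{"method": "step_arm", "body": {
  "plan": [
    [0,0,0.015,0,74],
    [0,0,0.025,0,74],
    [0,0,0.025,0,74],
    [0,0,0.025,0,74]
  ]
}}

```text
time_s: 5.33
tcp_pos: [0.5069, -0.1299, 0.0001]
eef_rot: [180.0, -0.0, -168.4]
contact_force: [-0.7, -0.1, -0.3]
gripper_width: 0.0742
gripper_force: 0.0
```

Call:
{"method": "step_arm", "body": {
  "plan": [
    [0,0,0.012,0,74],
    [0,0,0.02,0,74],
    [0,0,0.02,0,74]
  ]
}}

```text
time_s: 5.58
tcp_pos: [0.5067, -0.1299, -0.0051]
eef_rot: [180.0, -0.0, -168.4]
contact_force: [-0.2, -0.6, -0.0]
gripper_width: 0.074
gripper_force: 0.0
```

```bash
python3 - <<'E'
from h import *
s=r.get_state();print(s['tcp_pos'],s['contact_force'],s['joints'])
a=eyes.capture('wrist')[170:320,160:360,::-1];b=eyes.capture('scene')[130:200,190:290,::-1]
a=np.clip(a.astype(float)*1.8,0,255).astype(np.uint8);cv2.imwrite('pics/w6.png',np.vstack([cv2.resize(a,(400,300),interpolation=3),cv2.resize(b,(400,280),interpolation=3)]))
E
```

```text
[ 0.5067 -0.1299 -0.0051] [-0.1959 -0.5576 -0.0482] [  7.1304  19.3522 -32.2909  -0.0088 -38.4008 -85.5044]
```

View pics/w6.png

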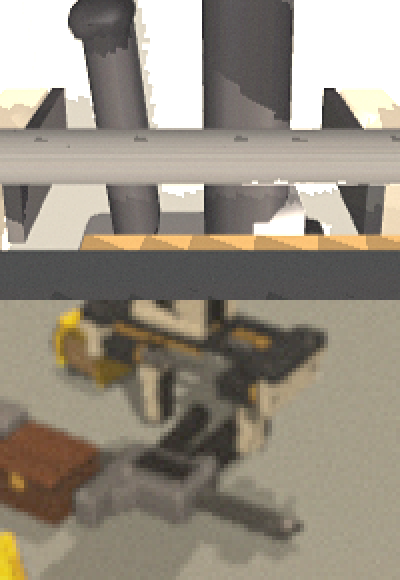

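No contact at all. The fingers now straddle trigger and grip with room on both sides (pads at about columns 65 and 325, trigger edge 88, grip edge 292). From their apparent size the tips are still about 24 mm above the table, so I'll go down in guarded steps.

Call:
{"method": "step_arm", "body": {
  "plan": [
    [0,0,0.012,0,74],
    [0,0,0.024,0,74],
    [0,0,0.036,0,74],
    [0,0,0.036,0,74]
  ]
}}

```text
time_s: 6.02
tcp_pos: [0.5066, -0.1299, -0.0143]
eef_rot: [180.0, -0.1, -168.4]
contact_force: [0.0, 0.9, 0.6]
gripper_width: 0.0738
gripper_force: 0.0
```

Call:
{"method": "step_arm", "body": {
  "plan": [
    [0,0,0.01,0,74],
    [0,0,0.02,0,74],
    [0,0,0.02,0,74]
  ]
}}

```text
time_s: 6.27
tcp_pos: [0.5068, -0.1299, -0.0191]
eef_rot: [180.0, -0.0, -168.4]
contact_force: [0.0, -0.3, 1.2]
gripper_width: 0.0738
gripper_force: 0.0
```

Call:
{"method": "step_arm", "body": {
  "newtons": 4,
  "plan": [
    [0,0,0,0,66],
    [0,0,0,0,60],
    [0,0,0,0,55],
    [0,0,0,0,55],
    [0,0,0,0,55],
    [0,0,0,0,55],
    [0,0,0,0,55]
  ]
}}

```text
time_s: 6.85
tcp_pos: [0.5072, -0.1298, -0.0185]
eef_rot: [180.0, 0.0, -168.4]
contact_force: [-1.1, 1.1, 0.6]
gripper_width: 0.0581
gripper_force: 3.9
```

Contact at 58 mm, as expected. Now the first pull.

Call:
{"method": "step_arm", "body": {
  "newtons": 11,
  "plan": [
    [0,0.008,0,0,53],
    [0,0.016,0,0,49],
    [0,0.024,0,0,45],
    [0,0.032,0,0,41],
    [0,0.032,0,0,38],
    [0,0.032,0,0,38],
    [0,0.032,0,0,38],
    [0,0.032,0,0,38],
    [0,0.032,0,0,38]
  ]
}}

```text
time_s: 7.6
tcp_pos: [0.5056, -0.1219, -0.0186]
eef_rot: [180.0, 0.0, -168.4]
contact_force: [-1.6, 1.1, 0.9]
gripper_width: 0.0422
gripper_force: 10.9
```

Call:
{"method": "step_arm", "body": {
  "plan": [
    [0,-0.008,0,0,46],
    [0,-0.016,0,0,50],
    [0,-0.024,0,0,54],
    [0,-0.032,0,0,58],
    [0,-0.032,0,0,61],
    [0,-0.032,0,0,61],
    [0,-0.032,0,0,61],
    [0,-0.032,0,0,61]
  ]
}}

```text
time_s: 8.27
tcp_pos: [0.507, -0.1299, -0.0186]
eef_rot: [180.0, -0.0, -168.4]
contact_force: [0.2, -0.1, -0.8]
gripper_width: 0.0605
gripper_force: 0.0
```

Call:
{"method": "step_arm", "body": {
  "plan": [
    [0,0.004,0,0,56],
    [0,0.012,0,0,52],
    [0,0.02,0,0,48],
    [0,0.028,0,0,44],
    [0,0.032,0,0,41],
    [0,0.032,0,0,38],
    [0,0.032,0,0,38],
    [0,0.032,0,0,38],
    [0,0.032,0,0,38]
  ]
}}

```text
time_s: 9.02
tcp_pos: [0.5055, -0.1219, -0.0187]
eef_rot: [180.0, -0.0, -168.4]
contact_force: [0.1, 1.7, -0.9]
gripper_width: 0.0422
gripper_force: 10.6
```

Call:
{"method": "step_arm", "body": {
  "plan": [
    [0,-0.008,0,0,46],
    [0,-0.016,0,0,50],
    [0,-0.024,0,0,54],
    [0,-0.032,0,0,58],
    [0,-0.032,0,0,61],
    [0,-0.032,0,0,61],
    [0,-0.032,0,0,61],
    [0,-0.032,0,0,61]
  ]
}}

```text
time_s: 9.68
tcp_pos: [0.5071, -0.1299, -0.0185]
eef_rot: [-180.0, 0.0, -168.4]
contact_force: [-0.1, 0.4, -0.3]
gripper_width: 0.0611
gripper_force: 0.0
```

Call:
{"method": "step_arm", "body": {
  "plan": [
    [0,0.004,0,0,56],
    [0,0.012,0,0,52],
    [0,0.02,0,0,48],
    [0,0.028,0,0,44],
    [0,0.032,0,0,41],
    [0,0.032,0,0,38],
    [0,0.032,0,0,38],
    [0,0.032,0,0,38],
    [0,0.032,0,0,38]
  ]
}}

```text
time_s: 10.43
tcp_pos: [0.5056, -0.1219, -0.0186]
eef_rot: [180.0, 0.0, -168.4]
contact_force: [-0.7, 1.9, 0.8]
gripper_width: 0.0423
gripper_force: 10.6
```

Call:
{"method": "step_arm", "body": {
  "plan": [
    [0,-0.008,0,0,46],
    [0,-0.016,0,0,50],
    [0,-0.024,0,0,54],
    [0,-0.032,0,0,58],
    [0,-0.032,0,0,61],
    [0,-0.032,0,0,61],
    [0,-0.032,0,0,61],
    [0,-0.032,0,0,61]
  ]
}}

```text
time_s: 11.1
tcp_pos: [0.507, -0.1299, -0.0186]
eef_rot: [180.0, -0.0, -168.4]
contact_force: [0.7, -0.0, -0.5]
gripper_width: 0.0607
gripper_force: 0.0
```

Call:
{"method": "step_arm", "body": {
  "plan": [
    [0,0.004,0,0,56],
    [0,0.012,0,0,52],
    [0,0.02,0,0,48],
    [0,0.028,0,0,44],
    [0,0.032,0,0,41],
    [0,0.032,0,0,38],
    [0,0.032,0,0,38],
    [0,0.032,0,0,38],
    [0,0.032,0,0,38]
  ]
}}

```text
time_s: 11.85
tcp_pos: [0.5055, -0.1219, -0.0186]
eef_rot: [180.0, -0.0, -168.4]
contact_force: [-0.3, 1.0, -1.1]
gripper_width: 0.0421
gripper_force: 10.6
```

Call:
{"method": "step_arm", "body": {
  "plan": [
    [0,-0.008,0,0,46],
    [0,-0.016,0,0,50],
    [0,-0.024,0,0,54],
    [0,-0.032,0,0,58],
    [0,-0.032,0,0,61],
    [0,-0.032,0,0,61],
    [0,-0.032,0,0,61],
    [0,-0.032,0,0,61]
  ]
}}

```text
time_s: 12.52
tcp_pos: [0.5072, -0.1299, -0.0185]
eef_rot: [-180.0, 0.0, -168.4]
contact_force: [0.2, -0.5, -0.2]
gripper_width: 0.0606
gripper_force: 0.0
```

Call:
{"method": "step_arm", "body": {
  "plan": [
    [0,0.004,0,0,56],
    [0,0.012,0,0,52],
    [0,0.016,0,0,50],
    [0,0.016,0,0,50],
    [0,0.016,0,0,50],
    [0,0.016,0,0,50]
  ]
}}

```text
time_s: 13.02
tcp_pos: [0.5062, -0.1257, -0.0186]
eef_rot: [180.0, -0.0, -168.4]
contact_force: [-1.3, 1.1, 1.9]
gripper_width: 0.0498
gripper_force: 6.6
```

Call:
{"method": "step_arm", "body": {
  "plan": [
    [0,0.008,0,0,46],
    [0,0.012,0,0,44],
    [0,0.016,0,0,41],
    [0,0.016,0,0,38],
    [0,0.016,0,0,38],
    [0,0.016,0,0,38],
    [0,0.016,0,0,38]
  ]
}}

```text
time_s: 13.6
tcp_pos: [0.5057, -0.122, -0.0185]
eef_rot: [180.0, 0.0, -168.4]
contact_force: [0.9, -0.6, -0.1]
gripper_width: 0.0445
gripper_force: 11.0
```

```bash
python3 - <<'E'
from h import *
s=r.get_state();print(s['time_s'],s['gripper_width'],s['gripper_force'],s['contact_force'])
a=eyes.capture('top')[140:240,280:400,::-1];b=eyes.capture('scene')[140:220,160:280,::-1]
cv2.imwrite('pics/t7.png',np.hstack([cv2.resize(a,(396,330),interpolation=3),cv2.resize(b,(400,330),interpolation=3)]))
E
```

```text
13.6 0.04452172154614942 10.972133172908798 [ 0.8732 -0.5928 -0.0565]
```

View pics/t7.png

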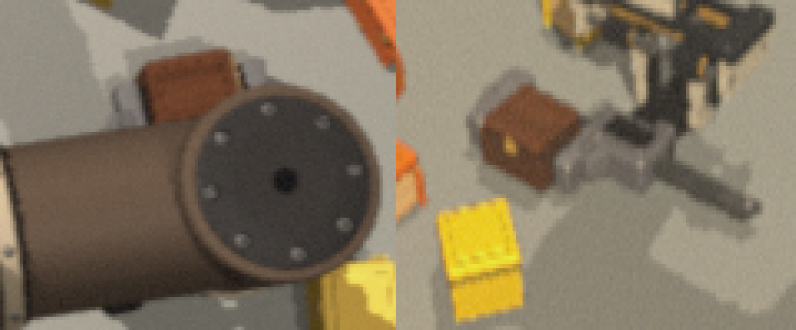

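The views show the far jaw tight against panel and casket, and the casket against the near jaw. The trigger stopped part-way at 44.5 mm, so the work is nipped. I'll raise the squeeze to 16 N and hold it.

Call:
{"method": "step_arm", "body": {
  "newtons": 14,
  "plan": [
    [0,0,0,0,38],
    [0,0,0,0,38],
    [0,0,0,0,38],
    [0,0,0,0,38]
  ]
}}

```text
time_s: 14.03
tcp_pos: [0.5056, -0.1219, -0.0186]
eef_rot: [180.0, 0.0, -168.4]
contact_force: [0.2, 0.9, 0.6]
gripper_width: 0.0437
gripper_force: 13.8
```

Call:
{"method": "step_arm", "body": {
  "newtons": 16,
  "plan": [
    [0,0,0,0,38],
    [0,0,0,0,38],
    [0,0,0,0,38],
    [0,0,0,0,38],
    [0,0,0,0,38],
    [0,0,0,0,38],
    [0,0,0,0,38],
    [0,0,0,0,38]
  ]
}}

```text
time_s: 14.7
tcp_pos: [0.5056, -0.122, -0.0186]
eef_rot: [-180.0, 0.0, -168.4]
contact_force: [0.1, 2.5, 1.6]
gripper_width: 0.0438
gripper_force: 15.7
```

```bash
python3 - <<'E'
from h import *
s=r.get_state();print(s['time_s'],s['gripper_width'],s['gripper_force'],s['contact_force'])
b=eyes.capture('scene')[145:195,170:245,::-1];a=eyes.capture('top')[145:195,310:370,::-1]
cv2.imwrite('pics/t8.png',np.hstack([cv2.resize(a,(360,300),interpolation=2),cv2.resize(b,(438,300),interpolation=2)]))
E
```

```text
14.7 0.04376753856835421 15.671300345566124 [0.08   2.5036 1.5907]
```

View pics/t8.png

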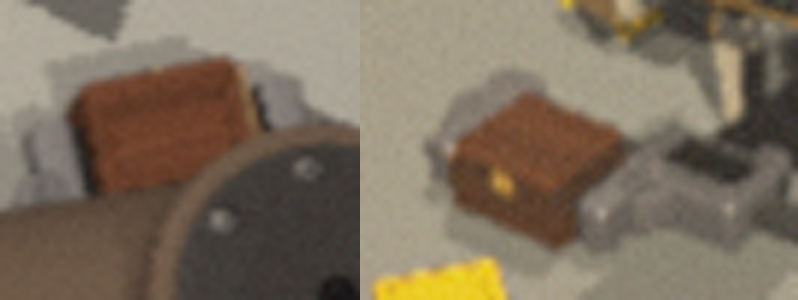

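The casket is flat between both jaws, and the pale panel strip shows only a sliver between casket and far jaw at (245,100). The trigger holds at 43.8 mm, short of its 42 mm stop, under about 16 N, so the work is pressed.

```bash
python3 -c "
from plant import workorder
print(workorder.close_job())"
```

```text
the job is handed in; nothing more can be done
None
```

I pumped the clamp closed in five pulls and handed the job in at about 15 s with the trigger still squeezed at about 16 N (roughly 21 N between the jaws by the given figures); the trigger stopped short of its end stop and the last pictures show casket and panel nipped flat between the jaws, but the hand-in returned no verdict.

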